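# Ready the music box for display

## Task

This music box has just been unpacked for the counter. Take the two cork packing plugs out from under its glazed lid and put both in the open metal waste bin, then fold the lid down until it stands 30 degrees open and leave it there. Leave the other things on the counter where they are.

Things in the scene. Friction and masses are not known exactly. Their poses are not given: they have to be found in the camera images.
- music_box: Dark wooden music box, open on top, fixed: 170 (x) by 250 (y) by 55 mm high, walls and floor 8 mm. Origin: centre of its underside. Its +x side carries the lid's hinge and faces roughly world +y (robot's left). Inside, mid -x wall: fixed brass movement, 34 by 80 mm, top 17 mm above the inner floor. A winding key stands 20 mm out of the outer -x face, 30 mm up.
- lid (a joint): Angle of the box's lid, rad: 0 closed (level on the rim), growing as it opens, stop at 1.13. Stiff hinge: the lid stays where left; turning it takes up to 0.65 N m. It starts at 1.0 to 1.12, leaning over the hinge half of the box, so a gripper pointing straight down cannot reach what stands there. 30 degrees is 0.524.
- lid_hinge (a point): Middle of the hinge line, at the top outer edge of the box's +x wall: (85, 0, 55) mm in the box's frame. The hinge line runs along the box's y. Axes turn with the lid: x in its plane from free edge to hinge, y along the hinge, z out of its upper (outer) face.
- lid_edge (a point): Middle of the lid's free edge, on its upper (outer) face: 170 mm from the hinge along the lid, 12 mm above its underside (which contains the hinge line); axes as lid_hinge. Lid: 170 by 250 by 12 mm, dark wood frame with rails 24 mm wide around a 5 mm glass pane set 3.5 mm below the frame's faces.
- cork_a: Cork plug, an upright cylinder 34 mm in diameter, 38 mm high, about 20 g, loose on the inner floor of the box below the lid, 42 to 60 mm from the hinge line (level) and 42 to 58 mm from mid-length of the box, towards the box's +y. Origin: centre of its underside.
- cork_b: The other cork plug, the same, towards the box's -y.
- bin: Square open-topped waste bin of bare metal, 160 by 160 by 90 mm high, walls 5 mm, 0.7 kg, standing loose on the counter to the left or right of the music box. Origin: centre of its underside.
- bell: Bystander: small bronze hand bell, 74 mm in diameter, 84 mm high, on the side of the music box where the bin is not. Origin: centre of its underside.
- egg: Bystander: rose quartz egg on a little wooden foot, 48 mm in diameter, 67 mm high in all. Origin: centre of its underside.
- clown: Bystander: tin clown figure on a 70 mm wooden box, 155 mm high in all. Origin: centre of its underside.
- key: Bystander: silver-coloured key lying flat on the counter beyond the music box, 66 mm long, 6 mm thick. Origin: middle of its underside.

How it is judged (in metres and radians):
On the way, in this order (a step that is already met when the one before it is completed fails the run):
1. both corks are in the bin (x of cork_a in the frame of bin between -0.075 and 0.075 m and y of cork_a in the frame of bin between -0.075 and 0.075 m and z of cork_a in the frame of bin between 0 and 0.085 m and x of cork_b in the frame of bin between -0.075 and 0.075 m and y of cork_b in the frame of bin between -0.075 and 0.075 m and z of cork_b in the frame of bin between 0 and 0.085 m), for 0.2 s.
2. the lid is folded down to 30 degrees open (value of joint lid between 0.42 and 0.63 rad), for 0.2 s.
At the end, for the whole second after the job is handed in: Both corks lie at rest inside the upright bin, below its rim, and the lid stands still at 30 degrees open, within 6 degrees (0.42 to 0.63 rad) (all of step 1 and all of step 2 and linear speed of each of cork_a, cork_b below 0.03 m/s and velocity of joint lid between -0.03 and 0.03 rad/s and angle between bin's own z axis and vertical below 0.1 rad); the robot touches nothing.
It fails at once if the bell is moved more than 30 mm or tipped over (distance of bell from where it was at the start of the episode above 0.03 m or angle between bell's own z axis and vertical above 0.5 rad).
It fails at once if the egg is moved more than 30 mm or tipped over (distance of egg from where it was at the start of the episode above 0.03 m or angle between egg's own z axis and vertical above 0.5 rad).
It fails at once if the clown is moved more than 30 mm or tipped over (distance of clown from where it was at the start of the episode above 0.03 m or angle between clown's own z axis and vertical above 0.5 rad).
It fails at once if the key is moved more than 30 mm or tipped over (distance of key from where it was at the start of the episode above 0.03 m or angle between key's own z axis and vertical above 0.5 rad).
It also fails if it takes over 72 s, if anything falls off the work surface, if the arm or the gripper's body presses on something with over 40 N, if the wrist force passes 120 N, or if a joint passes its speed limit or range.

## Robot

A 6-joint arm with a two-finger parallel gripper is mounted at the origin on the work surface. World frame = base frame: x ahead of the robot, y to its left, z up, the work surface at z = 0. Lengths are in mm, angles in rad, forces in N, time in s.
With the tool pointing down it reaches from about 350 to 975 mm from the base axis. Payload 7.1 kg.
Tool frame: the origin (TCP) lies midway between the tips of the shut fingers; the grasp point (between the pads) lies 19 mm behind it; z points along the fingers, y is the line along which they close (so a half turn about z gives the same grasp; the last joint's range is limited). The gripper opens to 88 mm and grips with 3 to 60 N. Pads are 20 mm wide; open, the fingers measure 115 mm over their backs; the gripper's body (75 mm by 178 mm) begins 61 mm behind the grasp point.
Start: joints at [1.261, 0.423, 1.63, -0, 1.089, -0.019], TCP at [179.167, 598.752, 222.675] pointing down, gripper open.
Joint ranges: [-3, 3], [-0.9, 2.11], [0.09, 2.58], [-1.31, 4.45], [0.11, 2.69], [-2.54, 2.54]. Speed limits (rad/s): [2.39, 2.39, 3.01, 3.14, 3.14, 3.14].

## Interface

Orientations are given as a rotation vector (axis times angle).
In Python, from workcell import ctrl gives the robot as it stands.
- The arm moves only by the shell command python3 -m pendant 'ROWS'. ROWS is a JSON object of lists of equal length, an entry for each row: "grip": the opening, from -1 (shut) to 1 (fully open); "linear": the shift along the tool's x, y, z in mm, a list of three; "angular": the turn, a rotation vector about the tool's x, y, z in rad, a list of three. In form: {"grip": [grip, ...], "linear": [[tx, ty, tz], ...], "angular": [[ax, ay, az], ...]}. A call has 1 to 12 rows; each row shifts and turns the commanded pose from where the row before left it, along the tool's axes as they then stand; what a row does not reach is not made up. A row lasts 1/12 s, in which the tool goes at most 41.7 mm and 7.16 degrees, less where a joint would pass 70% of its speed; a pose out of reach is approached as far as the arm can. A call with a gripper value outside its range is refused whole. The fingers move at their own pace and stop on an object; the grip force is fixed at half the most. Time passes only in rows, so rows that do not move let the fingers close. It gives the time, the measured TCP pose, the force, the opening and the grip force at its end, in the units of the state.
- ctrl.get_obs(): the state, without advancing time (a new reading comes with each control period).
- ctrl.get_image(name): name is "scene" or "top" or "wrist"; returns the picture (400x640x3 uint8, red, green, blue); there is no depth.
- ctrl.camera_params(name): a dict with "vfov" (degrees; the focal length in pixels is half the picture's height over the tangent of half this angle, whatever the lens; pixels are square), "cx", "cy" (the principal point, pixels), "k1" (the pictures are not rectified: a ray, as slopes to the right and down, at radius r is drawn at 1 + k1 r^2 times it, then the intrinsics apply), "R" (3x3) and "t" (3): a world point X has camera coordinates R X + t; the wrist camera has in their place "T_tool_cam" (4x4, takes a point from camera to tool coordinates, whose origin is the TCP and whose axes are the flange's). Camera axes: x right, y down, z forward; pixel columns grow to the right and rows downward; lengths in mm; the calibration is good to about 2 mm. A picture is of the moment at which its call begins: read the wrist's pose just before it. camera_params takes no time and is no camera call.
- ctrl.close_job(): hands the job in; it is judged then, once.
The state is a dict: "t": time; "qpos": joint angles; "qvel": joint speeds; "joint_torque": joint torques, N m; "ee_pos": TCP position; "orientation": TCP orientation; "ft_force": force on the tool from outside, world axes, zero at the start; "moment": the same for the moment, N m; "width": finger opening in mm; "grasp_force": force on a finger pad.
Only numpy, scipy, OpenCV 4.12 (cv2) and the standard library are available. Lean on these libraries where they do the work, as an engineer would, in place of code of your own. Each camera call takes 0.05 s, during which the arm holds its last target. There are 200 camera calls.

## Working session

There is one attempt and no reset: what is moved stays moved. The work goes in short steps, Python scripts to look and compute and a shell command to move; the robot and the scene stay as the last step left them, time stands still between calls to the robot, and variables do not carry over. Pictures are saved under pics/ and viewed, at most 11 in all, crops included, and the job is handed in when it is done.

```bash
ls; mkdir -p pics; python3 - <<'E'
from workcell import ctrl
import cv2,numpy as np
o=ctrl.get_obs();print({k:np.round(v,3) for k,v in o.items()})
for n in("scene","top","wrist"):
    p=ctrl.camera_params(n);print(n,{k:np.round(v,4).tolist() for k,v in p.items()})
    im=ctrl.get_image(n);cv2.imwrite(f"pics/{n}0.png",im[:,:,::-1])
E
```

```text
pics
{'t': np.float64(0.0), 'qpos': array([ 1.261,  0.424,  1.631, -0.   ,  1.089, -0.019]), 'qvel': array([-0.   ,  0.002, -0.   ,  0.   , -0.   , -0.001]), 'joint_torque': array([ 2.0000e-03, -5.4462e+01, -2.7367e+01,  6.5000e-02,  2.3000e-02,
       -0.0000e+00]), 'ee_pos': array([179.015, 598.245, 221.912]), 'orientation': array([-4.550e-01, -3.108e+00,  2.000e-03]), 'ft_force': array([-0.408,  0.048, -0.445]), 'moment': array([ 0.04 , -0.034, -0.011]), 'grasp_force': np.float64(0.0), 'width': np.float64(87.884)}
scene {'vfov': 48.3815, 'cx': 319.3992, 'cy': 198.5267, 'k1': 0.008, 'R': [[-0.3618, 0.9322, 0.0116], [0.5939, 0.2401, -0.7679], [-0.7186, -0.2709, -0.6405]], 't': [217.3553, -296.6349, 1487.2277]}
top {'vfov': 52.9128, 'cx': 322.2757, 'cy': 197.0682, 'k1': -0.0219, 'R': [[-0.0048, -1.0, -0.0015], [-0.9925, 0.005, -0.1219], [0.1219, 0.0009, -0.9925]], 't': [-4.3357, 633.7749, 1134.52]}
wrist {'vfov': 67.8831, 'cx': 319.7232, 'cy': 199.4217, 'k1': -0.0397, 'T_tool_cam': [[-0.0001, -0.962, -0.273, 74.4881], [1.0, -0.0004, 0.001, -0.3973], [-0.001, -0.273, 0.962, -162.4848], [0.0, 0.0, 0.0, 1.0]]}
```

View pics/scene0.png

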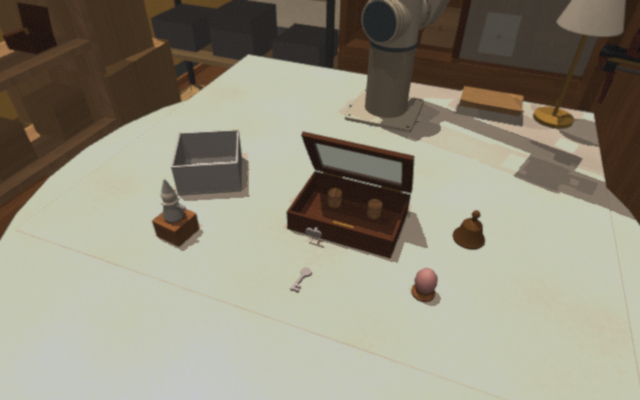

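View pics/top0.png

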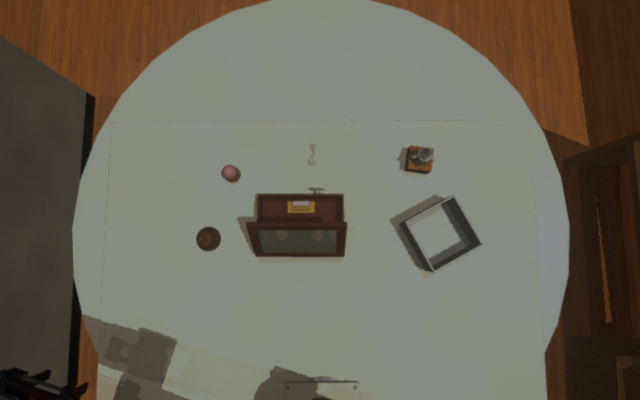

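The images show the lid hinged on the side near the robot, at world -x. The winding key is on the far side. That contradicts the sheet's "+y", so I'll go by the images. The bin is at about top (440,233), to the robot's right, and the bell is on the left. The corks are under the glass at about (282,236) and (318,236). Next I'll enlarge for measuring.

```bash
cat > h.py <<'E'
from workcell import ctrl
import cv2,numpy as np
from scipy.spatial.transform import Rotation as Ro
def ray(n,u,v,T=None):
    p=ctrl.camera_params(n);f=200/np.tan(np.radians(p["vfov"])/2)
    K=np.array([[f,0,p["cx"]],[0,f,p["cy"]],[0,0,1.]])
    s=cv2.undistortPoints(np.array([[[u,v]]],float),K,np.array([p["k1"],0,0,0.]))[0,0]
    d=np.array([*s,1.])
    if n=="wrist":
        M=T@p["T_tool_cam"];return M[:3,3],M[:3,:3]@d
    R=np.array(p["R"]);return -R.T@np.array(p["t"]),R.T@d
def at_z(n,u,v,z,T=None):
    c,d=ray(n,u,v,T);return c+d*(z-c[2])/d[2]
def tri(*nuv):
    A=np.zeros((3,3));b=np.zeros(3)
    for n,u,v in nuv:
        c,d=ray(n,u,v);d=d/np.linalg.norm(d);P=np.eye(3)-np.outer(d,d);A+=P;b+=P@c
    return np.linalg.solve(A,b)
def proj(n,X):
    p=ctrl.camera_params(n);f=200/np.tan(np.radians(p["vfov"])/2)
    K=np.array([[f,0,p["cx"]],[0,f,p["cy"]],[0,0,1.]])
    return cv2.projectPoints(np.atleast_2d(np.array(X,float)),cv2.Rodrigues(np.array(p["R"]))[0],np.array(p["t"],float),K,np.array([p["k1"],0,0,0.]))[0][:,0]
E
python3 - <<'E'
import cv2
a=cv2.imread("pics/top0.png")[180:270,240:360];cv2.imwrite("pics/topc.png",cv2.resize(a,None,fx=6,fy=6,interpolation=3))
a=cv2.imread("pics/scene0.png")[130:255,280:420];cv2.imwrite("pics/scenec.png",cv2.resize(a,None,fx=4.8,fy=4.8,interpolation=3))
E
```

```text
(no output)
```

View pics/topc.png

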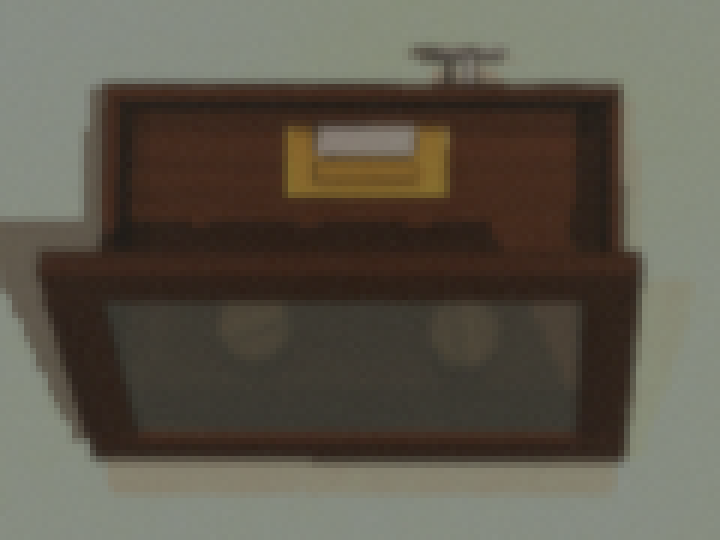

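View pics/scenec.png

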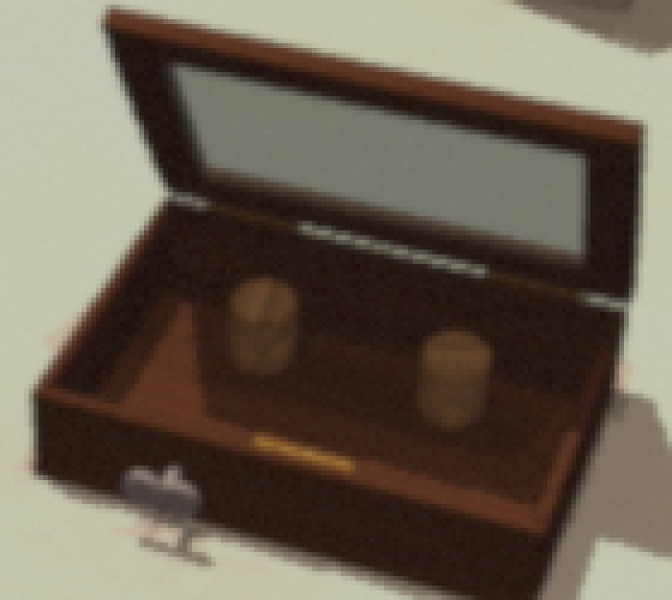

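Top crop: the far rim corners are at (257.3,194.5) and (343.3,194.5), and the lid's underside free-edge corners at (246.7,222) and (347,222.5). Both cork tops are visible through the glass. Scene crop: the cork tops are at (335,192.5) and (375,203.5), and the lid corners at about (303,135) and (413,159).

```bash
python3 - <<'E'
from h import *
np.set_printoptions(precision=1,suppress=True)
S=lambda u,v:("scene",280+u/4.8-.4,130+v/4.8-.4)
T=lambda u,v:("top",240+u/6-.4,180+v/6-.4)
for nm,p in dict(topFL=T(104,87),topFR=T(620,87),scFR=S(38,393),scFL=S(545,530),scHingeR=S(168,197),scHingeL=S(630,303)).items(): print(nm,at_z(*p,55))
print("lidR",tri(T(642,255),S(110,27)),"lidL",tri(T(40,252),S(640,143)))
print("lid outer R",tri(T(637,282),S(110,11)),"L",tri(T(48,280),S(640,125)))
for nm,a,b in(("corkR",T(463,325),S(264,300)),("corkL",T(255,325),S(456,353))): print(nm,at_z(*a,46),at_z(*b,46))
print("lid bottom",at_z(*T(100,457),61),at_z(*T(622,457),61))
for u,v in((451,197),(481,243),(433,271),(400,222)): print("bin",at_z("top",u,v,90))
E
python3 - <<'E'
import cv2
a=cv2.imread("pics/top0.png")[185:280,385:495];cv2.imwrite("pics/binc.png",cv2.resize(a,None,fx=6,fy=6,interpolation=3))
E
```

```text
topFL [641.3 180.9  55. ]
topFR [640.1 -67.   55. ]
scFR [644.5 -61.   55. ]
scFL [644. 183.  55.]
scHingeR [476.8 -61.8  55. ]
scHingeL [473.  183.7  55. ]
lidR [549.6 -65.3 200.4] lidL [552.8 183.  202.6]
lid outer R [539.5 -66.  202.7] L [541.  179.8 203.5]
corkR [526.8   8.8  46. ] [528.5  10.7  46. ]
corkL [527.3 108.4  46. ] [532.  111.7  46. ]
lid bottom [465.4 179.3  61. ] [464.3 -65.8  61. ]
bin [ 625.8 -367.4   90. ]
bin [ 497.5 -445.1   90. ]
bin [ 422.2 -309.3   90. ]
bin [ 556.8 -222.6   90. ]
```

View pics/binc.png

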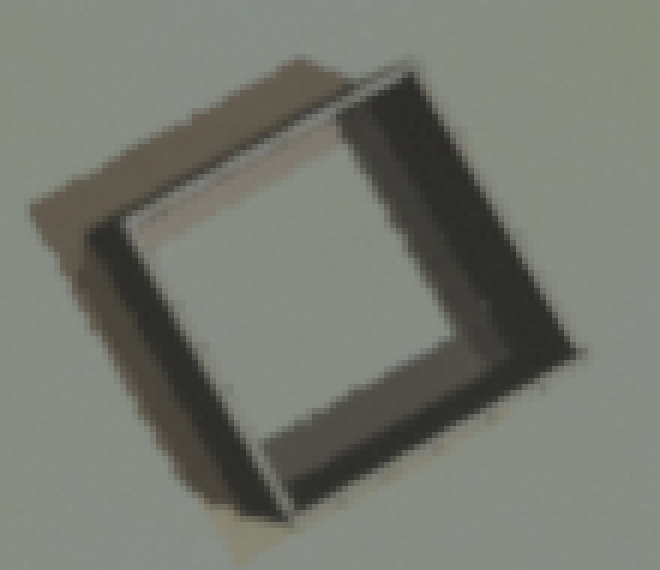

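Bin crop: the rim corners are at about (454.5,196.3), (481.3,243.7), (433.3,272) and (405.3,221.3). That puts the bin centre near (526,-342), rotated about 28°. The measurements agree with the given sizes: hinge x≈475, box mid y≈60, lid ≈1.09 rad, corks at (528,10) and (529,110). I'll tilt the tool about 32° so it runs parallel to the lid, coming in from the far side.

```bash
cat >> h.py <<'E'
def Rt(th):  # tool y = -Y, tilted th back toward robot
    z=np.array([-np.sin(th),0,-np.cos(th)]);y=np.array([0,-1.,0]);return np.c_[np.cross(y,z),y,z]
def rel(pos,R=None):
    o=ctrl.get_obs();Rc=Ro.from_rotvec(o["orientation"]).as_matrix()
    d=Rc.T@(np.array(pos)-o["ee_pos"]);print("t %.1f"%o["t"],"shift",d.round(1),"mm; rows>=%.1f"%(np.linalg.norm(d)/41.7))
    if R is not None:
        w=Ro.from_matrix(Rc.T@R).as_rotvec();print("  turn",w.round(4),"rows>=%.1f"%(np.linalg.norm(w)/.125))
E
python3 -c "
from h import *
rel([640,110,260],Rt(0));rel([640,110,260],Rt(.56))"
```

```text
t 0.1 shift [-581.6 -335.7  -37.5] mm; rows>=16.1
  turn [-3.0000e-04  1.7000e-03  2.8508e+00] rows>=22.8
t 0.1 shift [-581.6 -335.7  -37.5] mm; rows>=16.1
  turn [ 0.79   -0.1141  2.7483] rows>=22.9
```

```bash
python3 -m pendant '{"grip":[1,1,1,1,1,1,1,1,1,1],"linear":[[-29,-17,-2],[-29,-17,-2],[-29,-17,-2],[-29,-17,-2],[-29,-17,-2],[-29,-17,-2],[-29,-17,-2],[-29,-17,-2],[-29,-17,-2],[-29,-17,-2]],"angular":[[0,0,0],[0,0,0],[0,0,0],[0,0,0],[0,0,0],[0,0,0],[0,0,0],[0,0,0],[0,0,0],[0,0,0]]}'
python3 -m pendant '{"grip":[1,1,1,1,1,1,1,1,1,1],"linear":[[-29,-17,-2],[-29,-17,-2],[-29,-17,-2],[-29,-17,-2],[-29,-17,-2],[-29,-17,-2],[-29,-17,-2],[-29,-17,-2],[-29,-17,-2],[-29,-17,-2]],"angular":[[0,0,0],[0,0,0],[0,0,0],[0,0,0],[0,0,0],[0,0,0],[0,0,0],[0,0,0],[0,0,0],[0,0,0]]}'
python3 -m pendant '{"grip":[1,1,1,1,1,1,1,1,1,1,1,1],"linear":[[0,0,0],[0,0,0],[0,0,0],[0,0,0],[0,0,0],[0,0,0],[0,0,0],[0,0,0],[0,0,0],[0,0,0],[0,0,0],[0,0,0]],"angular":[[0,0,0.12],[0,0,0.12],[0,0,0.12],[0,0,0.12],[0,0,0.12],[0,0,0.12],[0,0,0.12],[0,0,0.12],[0,0,0.12],[0,0,0.12],[0,0,0.12],[0,0,0.12]]}'
python3 -m pendant '{"grip":[1,1,1,1,1,1,1,1,1,1,1,1],"linear":[[0,0,0],[0,0,0],[0,0,0],[0,0,0],[0,0,0],[0,0,0],[0,0,0],[0,0,0],[0,0,0],[0,0,0],[0,0,0],[0,0,0]],"angular":[[0,0,0.12],[0,0,0.12],[0,0,0.12],[0,0,0.12],[0,0,0.12],[0,0,0.12],[0,0,0.12],[0,0,0.12],[0,0,0.12],[0,0,0.12],[0,0,0.12],[0,0,0.12]]}'
python3 -c "
from h import *
rel([640,110,260],Rt(.56));print(ctrl.get_obs()['qpos'])"
```

```text
t: 0.98
ee_pos: [409.0, 351.3, 242.7]
orientation: [-0.455, -3.108, 0.0]
ft_force: [0.3, 1.0, -0.5]
width: 87.7
grasp_force: 0.0
t: 1.82
ee_pos: [638.1, 105.3, 262.5]
orientation: [-0.455, -3.108, 0.0]
ft_force: [0.9, 1.2, 0.9]
width: 87.6
grasp_force: 0.0
t: 2.82
ee_pos: [637.1, 106.7, 262.3]
orientation: [-2.398, -2.029, 0.001]
ft_force: [0.3, -0.2, 0.0]
width: 87.6
grasp_force: 0.0
t: 3.82
ee_pos: [637.1, 106.7, 262.3]
orientation: [3.141, -0.055, -0.001]
ft_force: [0.1, 0.1, -0.8]
width: 87.5
grasp_force: 0.0
t 3.8 shift [ 2.8 -3.4  2.3] mm; rows>=0.1
  turn [-0.0097 -0.5592 -0.0343] rows>=4.5
[1.47537914e-01 4.14786006e-01 1.54546550e+00 5.90728059e-06
 1.18208694e+00 1.75348125e+00]
```

```bash
python3 -m pendant '{"grip":[1,1,1,1,1,1,1],"linear":[[0,0,0],[0,0,0],[0,0,0],[0,0,0],[0,0,0],[0,0,0],[0,0,0]],"angular":[[-0.002,-0.112,-0.007],[-0.002,-0.112,-0.007],[-0.002,-0.112,-0.007],[-0.002,-0.112,-0.007],[-0.002,-0.112,-0.007],[0,0,0],[0,0,0]]}'
python3 - <<'E'
from h import *
z=Rt(.56)[:,2]
g=np.array([529,110,36])+19*z;print("grasp tcp",g)
rel(g-160*z,Rt(.56));rel(g,Rt(.56));print(ctrl.get_obs()['qpos'].round(2))
E
```

```text
t: 4.4
ee_pos: [637.5, 106.6, 259.8]
orientation: [3.016, 0.009, -0.87]
ft_force: [0.1, 0.3, -0.0]
width: 87.9
grasp_force: 0.0
grasp tcp [518.90746224 110.          19.90215289]
t 4.4 shift [ 27.2  -3.7 106.2] mm; rows>=2.6
  turn [0.0038 0.0014 0.0051] rows>=0.1
t 4.4 shift [ 27.4  -4.3 266.2] mm; rows>=6.4
  turn [0.0038 0.0014 0.0051] rows>=0.1
[0.12 0.71 1.15 0.06 1.83 1.68]
```

```bash
python3 -m pendant '{"grip":[1,1,1,1,1,1],"linear":[[7,-1,26],[7,-1,26],[7,-1,26],[6,-1,26],[0,0,0],[0,0,0]],"angular":[[0,0,0],[0,0,0],[0,0,0],[0,0,0],[0,0,0],[0,0,0]]}'
python3 - <<'E'
from h import *
a=ctrl.get_image("wrist");b=ctrl.get_image("scene")
cv2.imwrite("pics/w1.png",np.vstack([cv2.resize(a[:,:,::-1],(480,300)),cv2.resize(b[0:250,200:600,::-1],(480,300))]))
E
```

```text
t: 4.9
ee_pos: [604.1, 110.6, 161.1]
orientation: [3.018, 0.011, -0.867]
ft_force: [0.3, 0.1, 1.0]
width: 87.9
grasp_force: 0.0
```

View pics/w1.png

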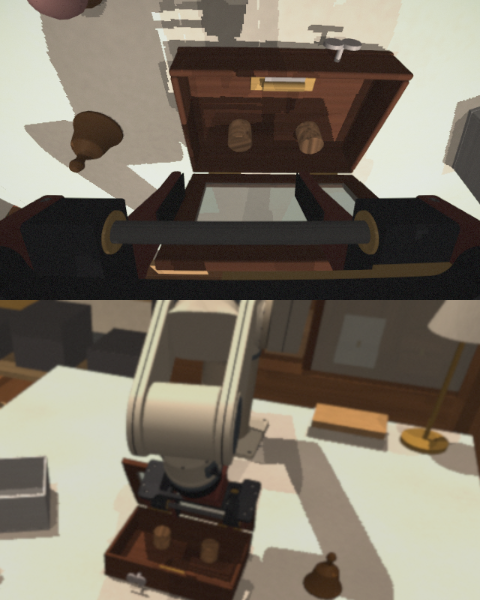

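The wrist view (480x300) shows the two corks at about (240,135) and (310,135), with the left cork centred between the fingers. The scene view shows the arm clear of the lid. Quick check of the wrist measurement, then insertion.

```bash
python3 - <<'E'
from h import *
o=ctrl.get_obs();T=np.eye(4);T[:3,:3]=Ro.from_rotvec(o["orientation"]).as_matrix();T[:3,3]=o["ee_pos"]
a=ctrl.get_image("wrist")[100:260,220:480,::-1];cv2.imwrite("pics/w1c.png",cv2.resize(a,None,fx=3,fy=3,interpolation=3))
for u,v in((240,135),(310,135)): print(at_z("wrist",u/.75,v/.75,27,T))
z=Rt(.56)[:,2];rel(np.array([529,110,36])+19*z,Rt(.56))
E
```

```text
[529.85516841 109.76778084  27.        ]
[530.76496121   7.55014328  27.        ]
t 5.0 shift [  0.8   0.2 167.6] mm; rows>=4.0
  turn [ 0.0031 -0.0051  0.006 ] rows>=0.1
```

View pics/w1c.png

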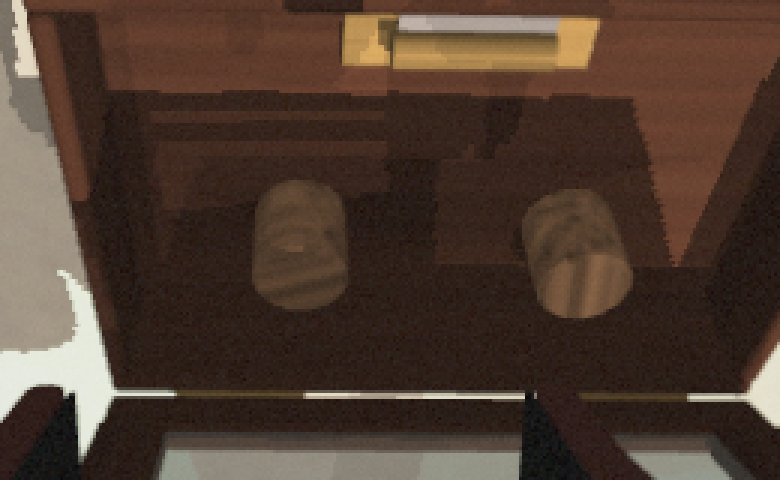

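The wrist measurement agrees: corks at (530,110) and (531,8). In the crop the left cork sits centred between the finger tips. Inserting now.

```bash
python3 -m pendant '{"grip":[1,1,1,1,1,1,1,1,1,1],"linear":[[0,0,20],[0,0,20],[0,0,20],[0,0,20],[0,0,20],[0,0,20],[0,0,20],[0,0,14],[1,0,12],[0,0,0]],"angular":[[0,0,0],[0,0,0],[0,0,0],[0,0,0],[0,0,0],[0,0,0],[0,0,0],[0,0,0],[0,0,0],[0,0,0]]}'
python3 -m pendant '{"grip":[-1,-1,-1,-1,-1,-1,-1,-1],"linear":[[0,0,0],[0,0,0],[0,0,0],[0,0,0],[0,0,0],[0,0,0],[0,0,0],[0,0,0]],"angular":[[0,0,0],[0,0,0],[0,0,0],[0,0,0],[0,0,0],[0,0,0],[0,0,0],[0,0,0]]}'
```

```text
t: 5.88
ee_pos: [516.9, 109.9, 18.5]
orientation: [3.017, 0.01, -0.869]
ft_force: [0.6, 0.5, 0.0]
width: 87.6
grasp_force: 0.0
t: 6.55
ee_pos: [517.6, 109.9, 19.1]
orientation: [3.018, 0.01, -0.868]
ft_force: [0.1, -0.5, 0.0]
width: 38.0
grasp_force: 0.0
```

```bash
python3 -m pendant '{"grip":[-1,-1,-1,-1,-1],"linear":[[0,0,0],[0,0,0],[0,0,0],[0,0,0],[0,0,0]],"angular":[[0,0,0],[0,0,0],[0,0,0],[0,0,0],[0,0,0]]}'
python3 -m pendant '{"grip":[-1,-1,-1,-1,-1,-1,-1,-1],"linear":[[0,0,-10],[0,0,-20],[0,0,-25],[0,0,-25],[0,0,-30],[0,0,-30],[0,0,-30],[0,0,-30]],"angular":[[0,0,0],[0,0,0],[0,0,0],[0,0,0],[0,0,0],[0,0,0],[0,0,0],[0,0,0]]}'
python3 - <<'E'
from h import *
rel([560,-342,230],Rt(0))
E
```

```text
t: 6.97
ee_pos: [517.6, 109.9, 19.1]
orientation: [3.017, 0.01, -0.868]
ft_force: [-0.1, 0.0, 1.2]
width: 32.7
grasp_force: 30.0
t: 7.63
ee_pos: [624.7, 110.6, 190.6]
orientation: [3.018, 0.01, -0.867]
ft_force: [0.1, 0.2, -0.5]
width: 33.3
grasp_force: 30.0
t 7.6 shift [-78.3 452.1   2.6] mm; rows>=11.0
  turn [0.0018 0.5595 0.0065] rows>=4.5
```

Cork gripped: 33 mm opening, 30 N. Next, over to the bin.

```bash
python3 - <<'E'
from h import *
for u,v in((454.5,196.3),(481.3,243.7),(433.3,272),(405.3,221.3)): print("bin",at_z("top",u-.4,v-.4,90).round())
print("clown",at_z("top",418,160,35).round())
rel([580,-342,200],Rt(.56));rel([516,-342,78],Rt(.56))
E
```

```text
bin [ 629. -376.   90.]
bin [ 497. -445.   90.]
bin [ 421. -309.   90.]
bin [ 560. -236.   90.]
clown [ 744. -292.   35.]
t 7.6 shift [-45.4 452.3  17.4] mm; rows>=10.9
  turn [ 0.0035 -0.0005  0.0057] rows>=0.1
t 7.6 shift [-34.9 451.8 154.7] mm; rows>=11.5
  turn [ 0.0035 -0.0005  0.0057] rows>=0.1
```

```bash
python3 -m pendant '{"grip":[-1,-1,-1,-1,-1,-1,-1,-1,-1,-1,-1,-1],"linear":[[-4,38,1],[-4,38,1],[-4,38,1],[-4,38,1],[-4,38,1],[-4,38,1],[-4,38,1],[-4,38,1],[-4,38,1],[-4,38,1],[-3,36,1],[-3,36,1]],"angular":[[0,0,0],[0,0,0],[0,0,0],[0,0,0],[0,0,0],[0,0,0],[0,0,0],[0,0,0],[0,0,0],[0,0,0],[0,0,0],[0,0,0]]}'
python3 -m pendant '{"grip":[-1,-1,-1],"linear":[[0,0,0],[0,0,0],[0,0,0]],"angular":[[0,0,0],[0,0,0],[0,0,0]]}'
python3 -c "
from h import *
rel([517,-342,78])"
```

```text
t: 8.63
ee_pos: [581.2, -343.7, 203.6]
orientation: [3.018, 0.009, -0.867]
ft_force: [0.6, -0.5, -0.3]
width: 33.2
grasp_force: 30.0
t: 8.88
ee_pos: [581.5, -341.3, 202.9]
orientation: [3.018, 0.009, -0.868]
ft_force: [0.4, -0.3, -0.1]
width: 33.2
grasp_force: 30.0
t 8.9 shift [ 11.7   0.4 140.1] mm; rows>=3.4
```

```bash
python3 -m pendant '{"grip":[-1,-1,-1,-1,-1,-1,-1,-1],"linear":[[2,0,25],[2,0,25],[2,0,25],[2,0,25],[2,0,25],[2,0,15],[0,0,0],[0,0,0]],"angular":[[0,0,0],[0,0,0],[0,0,0],[0,0,0],[0,0,0],[0,0,0],[0,0,0],[0,0,0]]}'
python3 -m pendant '{"grip":[0.5,0.5,0.5,0.5,0.5,0.5,0.5,0.5],"linear":[[0,0,0],[0,0,0],[0,0,0],[0,0,0],[0,0,0],[0,0,0],[0,0,0],[0,0,0]],"angular":[[0,0,0],[0,0,0],[0,0,0],[0,0,0],[0,0,0],[0,0,0],[0,0,0],[0,0,0]]}'
python3 -m pendant '{"grip":[0.5,0.5,0.5,0.5,1,1,1,1],"linear":[[0,0,-30],[0,0,-30],[0,0,-30],[0,0,-30],[0,0,-30],[0,0,0],[0,0,0],[0,0,0]],"angular":[[0,0,0],[0,0,0],[0,0,0],[0,0,0],[0,0,0],[0,0,0],[0,0,0],[0,0,0]]}'
python3 - <<'E'
from h import *
cv2.imwrite("pics/w2.png",cv2.resize(ctrl.get_image("wrist")[:,:,::-1],(480,300)))
z=Rt(.56)[:,2];g=np.array([530,9,36])+19*z;rel(g-175*z,Rt(.56));rel(g)
E
```

```text
t: 9.55
ee_pos: [517.6, -340.6, 77.8]
orientation: [3.017, 0.013, -0.87]
ft_force: [-0.5, -0.4, 0.7]
width: 33.4
grasp_force: 30.0
t: 10.22
ee_pos: [517.3, -342.1, 77.8]
orientation: [3.018, 0.01, -0.868]
ft_force: [-0.7, 0.2, 0.6]
width: 65.8
grasp_force: 0.0
t: 10.88
ee_pos: [596.1, -341.3, 203.7]
orientation: [3.018, 0.01, -0.87]
ft_force: [-0.5, 0.4, -0.9]
width: 86.7
grasp_force: 0.0
t 10.9 shift [  35.5 -350.    19.6] mm; rows>=8.5
  turn [0.0022 0.003  0.0062] rows>=0.1
t 10.9 shift [  36.  -350.4  194.6] mm; rows>=9.7
```

View pics/w2.png

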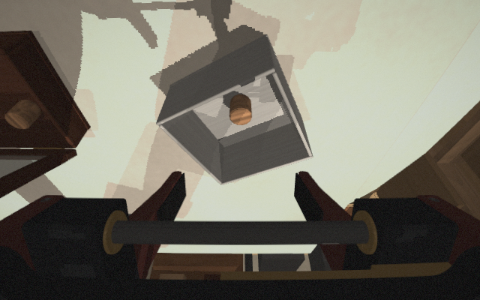

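The first cork stands in the bin at about (240,108). Going for the second.

```bash
python3 -m pendant '{"grip":[1,1,1,1,1,1,1,1,1,1,1,1],"linear":[[4,-35,2],[4,-35,2],[4,-35,2],[4,-35,2],[4,-35,2],[3,-35,2],[3,-35,2],[3,-35,2],[3,-35,2],[3,-35,2],[0,0,0],[0,0,0]],"angular":[[0,0,0],[0,0,0],[0,0,0],[0,0,0],[0,0,0],[0,0,0],[0,0,0],[0,0,0],[0,0,0],[0,0,0],[0,0,0],[0,0,0]]}'
python3 - <<'E'
from h import *
z=Rt(.56)[:,2];g=np.array([530,9,36])+19*z;rel(g,Rt(.56))
E
```

```text
t: 11.93
ee_pos: [612.1, 10.0, 167.7]
orientation: [3.015, 0.014, -0.873]
ft_force: [-0.2, -0.8, -0.7]
width: 87.9
grasp_force: 0.0
t 11.9 shift [1.000e+00 1.000e-01 1.742e+02] mm; rows>=4.2
  turn [0.0051 0.0036 0.008 ] rows>=0.1
```

```bash
python3 -m pendant '{"grip":[1,1,1,1,1,1,1,1,1,1],"linear":[[0,0,20],[0,0,20],[0,0,20],[0,0,20],[0,0,20],[0,0,20],[0,0,20],[0,0,20],[1,0,14],[0,0,0]],"angular":[[0,0,0],[0,0,0],[0,0,0],[0,0,0],[0,0,0],[0,0,0],[0,0,0],[0,0,0],[0,0,0],[0,0,0]]}'
python3 -m pendant '{"grip":[-1,-1,-1,-1,-1,-1,-1,-1,-1,-1,-1,-1],"linear":[[0,0,0],[0,0,0],[0,0,0],[0,0,0],[0,0,0],[0,0,0],[0,0,0],[0,0,0],[0,0,0],[0,0,0],[0,0,0],[0,0,0]],"angular":[[0,0,0],[0,0,0],[0,0,0],[0,0,0],[0,0,0],[0,0,0],[0,0,0],[0,0,0],[0,0,0],[0,0,0],[0,0,0],[0,0,0]]}'
python3 -m pendant '{"grip":[-1,-1,-1,-1,-1,-1,-1,-1,-1],"linear":[[0,0,-10],[0,0,-20],[0,0,-25],[0,0,-25],[0,0,-30],[0,0,-30],[0,0,-30],[0,0,-40],[0,0,0]],"angular":[[0,0,0],[0,0,0],[0,0,0],[0,0,0],[0,0,0],[0,0,0],[0,0,0],[0,0,0],[0,0,0]]}'
python3 - <<'E'
from h import *
rel([585,-342,205],Rt(.56))
E
```

```text
t: 12.77
ee_pos: [518.1, 6.4, 19.0]
orientation: [3.015, 0.007, -0.878]
ft_force: [0.1, -0.4, -0.5]
width: 87.8
grasp_force: 0.0
t: 13.77
ee_pos: [522.2, 8.0, 21.5]
orientation: [3.018, 0.01, -0.868]
ft_force: [0.8, 0.4, 0.5]
width: 33.6
grasp_force: 30.0
t: 14.52
ee_pos: [639.5, 8.6, 206.3]
orientation: [3.023, 0.01, -0.849]
ft_force: [0.1, 0.2, 1.2]
width: 33.4
grasp_force: 30.0
t 14.5 shift [-47.9 350.3  30.7] mm; rows>=8.5
  turn [ 0.0036 -0.0125  0.0056] rows>=0.1
```

```bash
python3 -m pendant '{"grip":[-1,-1,-1,-1,-1,-1,-1,-1,-1,-1,-1,-1],"linear":[[-6,36,2],[-6,36,2],[-6,36,2],[-6,36,2],[-6,36,2],[-6,36,2],[-6,36,2],[-6,36,2],[-6,36,2],[-6,36,2],[0,0,0],[0,0,0]],"angular":[[0,0,0],[0,0,0],[0,0,0],[0,0,0],[0,0,0],[0,0,0],[0,0,0],[0,0,0],[0,0,0],[0,0,0],[0,0,0],[0,0,0]]}'
python3 - <<'E'
from h import *
rel([489,-354,78],Rt(.56))
E
```

```text
t: 15.52
ee_pos: [573.7, -353.6, 214.2]
orientation: [3.018, 0.005, -0.868]
ft_force: [-0.3, 0.5, 0.1]
width: 33.6
grasp_force: 30.0
t 15.5 shift [  0.5   0.2 160.4] mm; rows>=3.8
  turn [ 0.0017 -0.0001  0.0027] rows>=0.0
```

```bash
python3 -m pendant '{"grip":[-1,-1,-1,-1,-1,-1,-1,-1,-1],"linear":[[0,0,25],[0,0,25],[0,0,25],[0,0,25],[0,0,25],[0,0,20],[0,0,15],[0,0,0],[0,0,0]],"angular":[[0,0,0],[0,0,0],[0,0,0],[0,0,0],[0,0,0],[0,0,0],[0,0,0],[0,0,0],[0,0,0]]}'
python3 -m pendant '{"grip":[0.4,0.4,0.4,0.4,0.4,0.4,0.4,0.4],"linear":[[0,0,0],[0,0,0],[0,0,0],[0,0,0],[0,0,0],[0,0,0],[0,0,0],[0,0,0]],"angular":[[0,0,0],[0,0,0],[0,0,0],[0,0,0],[0,0,0],[0,0,0],[0,0,0],[0,0,0]]}'
python3 -m pendant '{"grip":[0.4,0.4,0.4,0.4,0.4,0.4,-1,-1],"linear":[[0,0,-30],[0,0,-30],[0,0,-30],[0,0,-30],[0,0,-30],[0,0,-30],[0,0,0],[0,0,0]],"angular":[[0,0,0],[0,0,0],[0,0,0],[0,0,0],[0,0,0],[0,0,0],[0,0,0],[0,0,0]]}'
python3 - <<'E'
from h import *
a=ctrl.get_image("wrist");b=ctrl.get_image("top")
cv2.imwrite("pics/w3.png",np.vstack([cv2.resize(a[:,:,::-1],(480,300)),cv2.resize(b[120:320,180:500,::-1],(480,300))]))
rel([440,-120,330],Rt(0))
E
```

```text
t: 16.27
ee_pos: [489.7, -351.0, 78.5]
orientation: [3.018, 0.012, -0.87]
ft_force: [-0.4, -0.2, -0.7]
width: 33.3
grasp_force: 30.0
t: 16.93
ee_pos: [489.6, -352.3, 78.7]
orientation: [3.018, 0.01, -0.868]
ft_force: [1.1, -0.1, -0.4]
width: 61.5
grasp_force: 0.0
t: 17.6
ee_pos: [586.3, -351.8, 232.2]
orientation: [3.017, 0.01, -0.863]
ft_force: [-0.3, -0.1, -0.2]
width: 51.8
grasp_force: 0.0
t 17.7 shift [-174.  -232.4   -8.6] mm; rows>=7.0
  turn [0.0008 0.5622 0.0067] rows>=4.5
```

View pics/w3.png

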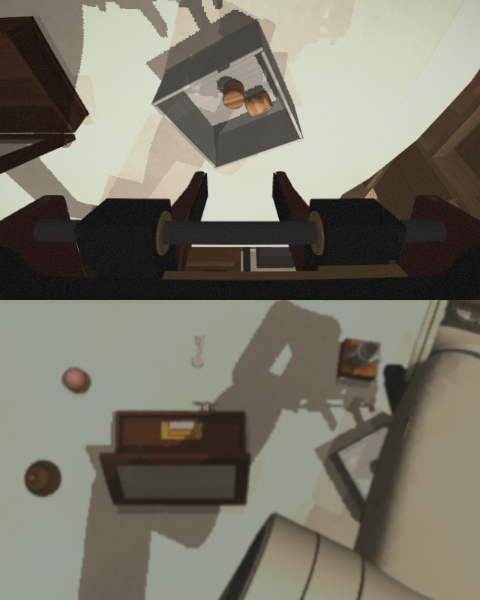

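Wrist view: both corks are in the bin, at about (232,95) and (258,103). Top view: the bystanders are in place, and the lid and box haven't moved. Now the lid.

```bash
python3 - <<'E'
from h import *
rel([470,60,320],Rt(0))
P=lambda a,s=158:np.array([475+s*np.cos(a)-12*np.sin(a)-10,55+s*np.sin(a)+12*np.cos(a)])
A=np.linspace(1.15,.52,13);W=np.array([P(a) for a in A]);print(W[0],W[-1]);print(np.c_[A[1:],np.diff(W,axis=0)*[1,-1]].round(2))
E
```

```text
t 17.7 shift [-142.2 -412.2  -16.6] mm; rows>=10.5
  turn [0.0008 0.5622 0.0067] rows>=4.5
[518.58784838 204.11855185] [596.15286873 143.92089194]
[[1.1  7.75 3.02]
 [1.04 7.58 3.42]
 [0.99 7.39 3.81]
 [0.94 7.18 4.2 ]
 [0.89 6.95 4.57]
 [0.84 6.7  4.93]
 [0.78 6.44 5.27]
 [0.73 6.15 5.6 ]
 [0.68 5.85 5.92]
 [0.62 5.53 6.21]
 [0.57 5.19 6.5 ]
 [0.52 4.85 6.76]]
```

```bash
python3 -m pendant '{"grip":[-1,-1,-1,-1,-1,-1,-1,-1,-1,-1,-1,-1],"linear":[[-13,-37.5,-1.5],[-13,-37.5,-1.5],[-13,-37.5,-1.5],[-13,-37.5,-1.5],[-13,-37.5,-1.5],[-13,-37.5,-1.5],[-13,-37.5,-1.5],[-13,-37.5,-1.5],[-13,-37.5,-1.5],[-13,-37.5,-1.5],[-12,-37,-1.5],[0,0,0]],"angular":[[0,0,0],[0,0,0],[0,0,0],[0,0,0],[0,0,0],[0,0,0],[0,0,0],[0,0,0],[0,0,0],[0,0,0],[0,0,0],[0,0,0]]}'
python3 -m pendant '{"grip":[-1,-1,-1,-1,-1,-1,-1],"linear":[[0,0,0],[0,0,0],[0,0,0],[0,0,0],[0,0,0],[0,0,0],[0,0,0]],"angular":[[0,0.112,0.001],[0,0.112,0.001],[0,0.112,0.001],[0,0.112,0.001],[0,0.112,0.001],[0,0,0],[0,0,0]]}'
python3 -c "
from h import *
rel([510,60,206],Rt(0))"
```

```text
t: 18.7
ee_pos: [468.5, 64.0, 320.7]
orientation: [3.017, 0.017, -0.871]
ft_force: [-0.1, 0.4, 0.1]
width: 0.5
grasp_force: 0.0
t: 19.28
ee_pos: [469.1, 58.8, 320.0]
orientation: [3.14, 0.002, -0.005]
ft_force: [-0.5, -0.6, -0.3]
width: 0.6
grasp_force: 0.0
t 19.3 shift [ 41.3  -1.3 113.8] mm; rows>=2.9
  turn [0.0019 0.0032 0.0015] rows>=0.0
```

```bash
python3 -m pendant '{"grip":[-1,-1,-1,-1,-1,-1,-1,-1],"linear":[[8,0,25],[8,0,25],[8,0,25],[8,0,25],[5,0,14],[4,0,0],[0,0,0],[0,0,0]],"angular":[[0,0,0],[0,0,0],[0,0,0],[0,0,0],[0,0,0],[0,0,0],[0,0,0],[0,0,0]]}'
python3 -c "
from h import *
rel([518.6,60,204],Rt(0))"
```

```text
t: 19.95
ee_pos: [512.7, 59.3, 206.7]
orientation: [3.14, 0.002, -0.002]
ft_force: [-0.0, -0.4, -0.4]
width: 0.4
grasp_force: 0.0
t 19.9 shift [ 5.9 -0.7  2.7] mm; rows>=0.2
  turn [0.0014 0.0011 0.0015] rows>=0.0
```

Slow push along the arc, two rows per step at first, watching the force.

```bash
python3 -m pendant '{"grip":[-1,-1,-1,-1,-1,-1,-1,-1,-1,-1,-1,-1],"linear":[[3,0,1.5],[3,0,1],[4,0,1.5],[4,0,1.5],[4,0,1.7],[3.6,0,1.7],[3.7,0,1.9],[3.7,0,1.9],[3.6,0,2.1],[3.6,0,2.1],[3.5,0,2.3],[3.5,0,2.3]],"angular":[[0,0,0],[0,0,0],[0,0,0],[0,0,0],[0,0,0],[0,0,0],[0,0,0],[0,0,0],[0,0,0],[0,0,0],[0,0,0],[0,0,0]]}'
python3 -m pendant '{"grip":[-1,-1,-1,-1,-1,-1,-1,-1],"linear":[[3.3,0,2.5],[3.3,0,2.5],[3.2,0,2.6],[3.2,0,2.6],[3.1,0,2.8],[3.1,0,2.8],[0,0,0],[0,0,0]],"angular":[[0,0,0],[0,0,0],[0,0,0],[0,0,0],[0,0,0],[0,0,0],[0,0,0],[0,0,0]]}'
python3 - <<'E'
from h import *
rel([596.1,60,144]);print(ctrl.get_obs()["ft_force"])
b=ctrl.get_image("scene");cv2.imwrite("pics/s4.png",cv2.resize(b[100:260,250:450,::-1],None,fx=3,fy=3,interpolation=3))
E
```

```text
t: 20.95
ee_pos: [555.5, 59.6, 184.8]
orientation: [3.14, 0.003, -0.0]
ft_force: [-0.6, -0.6, 2.7]
width: 0.1
grasp_force: 1.0
t: 21.62
ee_pos: [574.2, 59.7, 168.8]
orientation: [3.14, 0.003, -0.001]
ft_force: [-0.3, -0.4, -0.5]
width: 0.6
grasp_force: 0.0
t 21.6 shift [21.9 -0.3 24.8] mm; rows>=0.8
[-0.31416929 -0.40812456 -0.48130823]
```

View pics/s4.png

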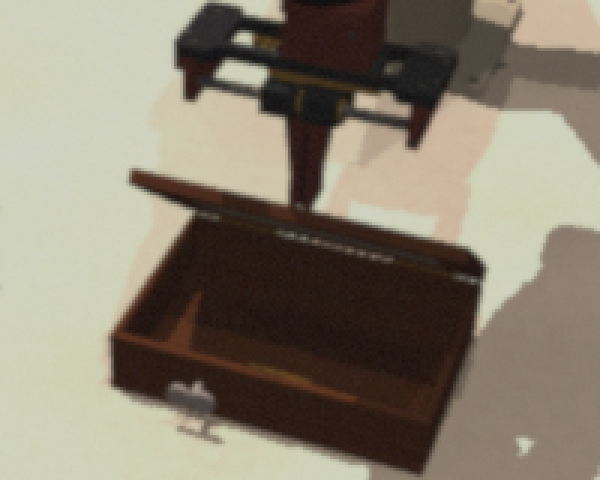

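The scene crop shows the lid partly lowered and the finger on its outer face. The free-edge corners are at about (131,183) and (484,275). I'll fit the angle.

```bash
python3 - <<'E'
from h import *
for a in(.5,.55,.6,.65,.7,.75,.8):
    c,s=np.cos(a),np.sin(a);q=[]
    for y in(-65,184):
        q+=[[475+170*c,y,55+170*s],[475+170*c-12*s,y,55+170*s+12*c]]
    print(a,((proj("scene",q)-[250,100])*3+1).round().tolist())
E
```

```text
0.5 [[116.0, 233.0], [119.0, 217.0], [453.0, 316.0], [457.0, 299.0]]
0.55 [[118.0, 221.0], [121.0, 205.0], [456.0, 304.0], [460.0, 287.0]]
0.6 [[121.0, 210.0], [124.0, 194.0], [459.0, 292.0], [463.0, 275.0]]
0.65 [[123.0, 198.0], [127.0, 182.0], [462.0, 280.0], [466.0, 263.0]]
0.7 [[126.0, 187.0], [130.0, 171.0], [465.0, 268.0], [470.0, 250.0]]
0.75 [[129.0, 175.0], [133.0, 159.0], [468.0, 255.0], [473.0, 238.0]]
0.8 [[132.0, 164.0], [136.0, 148.0], [472.0, 243.0], [476.0, 226.0]]
```

Lid is at about 0.69–0.70, against 0.73 by the arc model. Continuing to about 0.53.

```bash
python3 -m pendant '{"grip":[-1,-1,-1,-1,-1,-1,-1,-1,-1,-1,-1],"linear":[[2.9,0,3],[2.9,0,3],[2.8,0,3.1],[2.8,0,3.1],[2.6,0,3.2],[2.6,0,3.3],[1.5,0,2],[0,0,0],[0,0,0],[0,0,0],[0,0,0]],"angular":[[0,0,0],[0,0,0],[0,0,0],[0,0,0],[0,0,0],[0,0,0],[0,0,0],[0,0,0],[0,0,0],[0,0,0],[0,0,0]]}'
python3 -m pendant '{"grip":[-1,-1,-1,-1,-1,-1,-1,-1,-1],"linear":[[-1,0,-10],[-1,0,-20],[-2,0,-25],[-5,0,-25],[-5,0,-25],[-5,0,-25],[0,0,0],[0,0,0],[0,0,0]],"angular":[[0,0,0],[0,0,0],[0,0,0],[0,0,0],[0,0,0],[0,0,0],[0,0,0],[0,0,0],[0,0,0]]}'
python3 - <<'E'
from h import *
b=ctrl.get_image("scene");cv2.imwrite("pics/s5.png",np.hstack([cv2.resize(b[120:280,270:430,::-1],None,fx=3,fy=3,interpolation=3),cv2.resize(b[120:280,150:260,::-1],None,fx=2.9,fy=3,interpolation=3)]))
for a in(.4,.45,.5,.55,.6,.65):
    c,s=np.cos(a),np.sin(a);q=[]
    for y in(-65,184):
        q+=[[475+170*c,y,55+170*s],[475+170*c-12*s,y,55+170*s+12*c]]
    print(a,((proj("scene",q)-[270,120])*3+1).round().tolist())
E
```

```text
t: 22.58
ee_pos: [592.7, 59.6, 148.8]
orientation: [3.14, 0.003, 0.001]
ft_force: [-0.8, 1.2, -0.7]
width: 0.4
grasp_force: 0.0
t: 23.33
ee_pos: [573.1, 59.7, 278.6]
orientation: [3.14, 0.003, 0.0]
ft_force: [0.5, 0.7, 0.1]
width: 0.1
grasp_force: 0.0
0.4 [[53.0, 195.0], [55.0, 179.0], [388.0, 280.0], [391.0, 264.0]]
0.45 [[54.0, 184.0], [57.0, 168.0], [390.0, 268.0], [394.0, 252.0]]
0.5 [[56.0, 173.0], [59.0, 157.0], [393.0, 256.0], [397.0, 239.0]]
0.55 [[58.0, 161.0], [61.0, 145.0], [396.0, 244.0], [400.0, 227.0]]
0.6 [[61.0, 150.0], [64.0, 134.0], [399.0, 232.0], [403.0, 215.0]]
0.65 [[63.0, 138.0], [67.0, 122.0], [402.0, 220.0], [406.0, 203.0]]
```

View pics/s5.png

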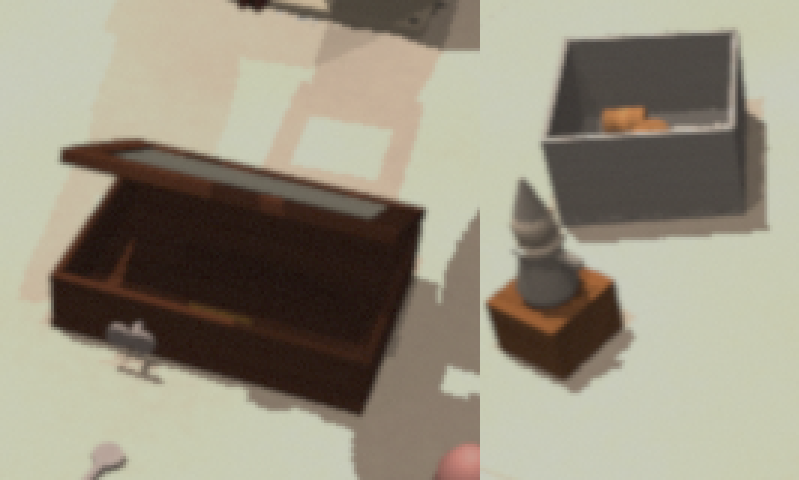

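The lid's free-edge corners are at about (61,148)/(62,161) and (396,240), which fits 0.54–0.55 rad. Both corks are low in the upright bin and the robot is clear, so I'm handing in.

```bash
python3 -c "
from workcell import ctrl
print(ctrl.close_job())"
```

```text
the job is handed in; nothing more can be done
None
```

I put both corks in the bin, folded the lid to about 0.54 rad (31°) by the last picture, left the robot clear of everything, and handed the job in at about 23 s; no verdict came back.

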